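Clip the eared printing block into its bracket

TASK

Take the printing block that has the two metal ears and slide its ears down into the two slots of the grey-based bracket, printing face up, pushing gently past the spring clips until it sits flat on both ledges and both clips have sprung back over the ears. Feel for the bottom and never press hard on the bracket; let go at the end, and leave everything else on the desk where it is.

Things in the scene. Friction and masses are not known exactly. Their poses are not given: they have to be found in the camera images.
- block: Printing block: wooden mount 44 (x) by 88 (y) by 20 mm high, dark printing face on top (to 23 mm), about 0.16 kg, lying face up. A steel plate flush with its underside sticks out at both ends as ears 18 mm wide (x), 5 mm thick (z 0 to 5), reaching to y = +/-59 mm. Same either way round. Origin: centre of the underside, z up. Grip it across the 44 mm at its middle.
- bracket: Bracket bolted to the desk: grey base plate 90 (x) by 168 (y) by 8 mm and on it an aluminium bed with an upright slot, open at the top, at each end in y. Origin: centre of the base's underside on the desk, z up. The bed stands on levelling screws: its ledges, on which the ears rest, lie 30 to 39 mm above the origin, differing each time and to be felt; the slots and clips rise with them.
- slot_left (a point): Centre of the slot at the bracket's +y end (y = 58 mm), at the mean ledge height of 34.5 mm. Slot: y 46.5 to 70 mm, 20.4 mm wide in x up to 15 mm above the ledge, then flaring to 27 mm wide at 23 mm; end wall to 18 mm, clip to 26 mm above the ledge. Between the slots there is only a bar 24 mm wide, its top 11 mm below the ledges: free for fingers beside it.
- slot_right (a point): The same for the slot at the -y end. Pushing both ears past both clips takes about 8 to 20 N downwards in all and begins with the block's underside about 18 mm above the ledges; once on the ledges the force rises steeply: stop there. More than 50 N between block and bracket is too much.
- clip_left (a joint): V-shaped leaf-spring clip at the +y slot's end wall: m pushed outwards. 0 when free, 0.004 as the ear passes its nose (y = 55 mm, 6.3 mm above the ledge; upper leaf sloping 18 degrees from upright), 0 to 0.0015 once it has sprung back over a seated ear, which it then holds down. Spring: 1.2 N plus 1.3 N per mm.
- clip_right (a joint): The same for the clip at the bracket's -y end.
- spare: Bystander: another printing block with the same wooden mount, 44 by 88 by 20 mm, but without ears. Origin: centre of the underside.
- paperweight: Bystander: brass paperweight bar 160 by 26 by 14 mm, long along its x. Origin: centre of the underside.
- seal: Bystander: stone seal, upright square bar 26 by 26 by 60 mm. Origin: centre of the underside.
- paste_jar: Bystander: low white porcelain jar, 68 mm across and 32 mm high. Origin: centre of the underside.
- ink_dish: Bystander: flat dark metal ink dish, 170 mm across and 22 mm high. Origin: centre of the underside.
- brush: Bystander: brush 240 mm long, lying along its x. Origin: under its middle.
- ink_bottle: Bystander: white bottle with black cap, 64 mm across and 150 mm high. Origin: centre of the underside.
- cup: Bystander: white cup, 76 mm across and 85 mm high. Origin: centre of the underside.
Not all that is in view belongs to the job. Leave any turquoise look-alike of the block alone. What is shaped like the bracket but green is not meant.

How it is judged:
By the outcome, as a careful person would: the job done as asked, in the order asked, and still so for the second after the job is handed in, with the robot touching nothing.
It also fails if it takes over 67 s, if anything falls off the work surface, if the arm or the gripper's body presses on something with over 40 N, if the wrist force passes 120 N, or if a joint passes its speed limit or range.

ROBOT

A 6-joint arm with a two-finger parallel gripper is mounted at the origin on the work surface. World frame = base frame: x ahead of the robot, y to its left, z up, the work surface at z = 0. Lengths are in mm, angles in degrees, forces in N, time in s.
With the tool pointing down it reaches from about 300 to 850 mm from the base axis. Payload 4.2 kg.
Tool frame: the origin (TCP) lies at the very end of the fingers, on their centre line; the grasp point (between the pads) lies 19 mm behind it (env.grasp_offset is the distance from the TCP to the grasp point, in mm); z points along the fingers, y is the line along which they close (so a half turn about z gives the same grasp; the last joint's range is limited). The gripper opens to 91 mm and grips with 3 to 60 N. Pads are 32 mm wide; open, the fingers measure 118 mm over their backs; the gripper's body (76 mm by 178 mm) begins 60 mm behind the grasp point.
Start: joints at [62.968, 18.312, 89.639, -0, 72.044, -1.146], TCP at [251.041, 517.321, 213.976] pointing down, gripper open.
Joint ranges: [-177.97, 177.97], [-48.28, 115.42], [12.27, 149.76], [-77.06, 257.06], [2.81, 150.46], [-146.56, 146.56]. Speed limits (degrees/s): [147.25, 147.25, 180, 180, 180, 180].

INTERFACE

Orientations are given as [roll, pitch, yaw] about the fixed x, y, z axes, in that order (R = Rz(yaw) Ry(pitch) Rx(roll)).
In Python, from workcell import env gives the robot as it stands. The module is installed in compiled form; this text tells all that it offers.
- The arm moves only by the tool send_rows, never from a script. Its argument "motion" is a list of rows, each an object of numbers: "tx", "ty", "tz": the shift along the tool's x, y, z in units of 500 mm (1.0 is 500 mm); "rx", "ry", "rz": the turn, a rotation vector about the tool's x, y, z in units of 30 degrees (1.0 is 30 degrees); "gripper": the closure, from -1 (fully open) to 1 (shut). In form: [{"tx": .., "ty": .., "tz": .., "rx": .., "ry": .., "rz": .., "gripper": ..}, ...]. A call has 1 to 12 rows; each row shifts and turns the commanded pose from where the row before left it, along the tool's axes as they then stand; what a row does not reach is not made up. A row lasts 1/8 s, in which the tool goes at most 62.5 mm and 10.7 degrees, less where a joint would pass 70% of its speed; a pose out of reach is approached as far as the arm can. A call with a number of a shift or a turn outside -1 to 1 is refused whole. A call with a gripper value outside its range is refused whole. The fingers move at their own pace and stop on an object; "grip_force" is the grip in N (left out, the last holds). Time passes only in rows, so rows that do not move let the fingers close. It gives the time, the measured TCP pose, the force, the opening and the grip force at its end, in the units of the state.
- env.state(): the state, without advancing time (a new reading comes with each control period).
- env.grab_frame(name): name is "scene" or "top"; returns a dict with "frame" (384x512x3 uint8, red, green, blue), "vertical_fov" (degrees; the focal length in pixels is half the picture's height over the tangent of half this angle, whatever the lens; pixels are square), "cx", "cy" (the principal point, pixels), "rvec" (rotation vector, rad) and "tvec" (3), from world to camera coordinates, as OpenCV has them. Camera axes: x right, y down, z forward; pixel columns grow to the right and rows downward; lengths in mm; the calibration is good to about 2 mm. A picture is of the moment at which its call begins. There is no depth.
- env.job_done(): hands the job in; it is judged then, once.
The state is a dict: "time_s": time; "qpos": joint angles; "qvel": joint speeds; "effort": joint torques, N m; "ee_pos": TCP position; "ee_rot": TCP orientation; "force": force on the tool from outside, world axes, zero at the start; "torque": the same for the moment, N m; "gripper_width": finger opening in mm; "gripper_force": force on a finger pad.
Only numpy, scipy, OpenCV 4.12 (cv2) and the standard library are available. Lean on these libraries where they do the work, as an engineer would, in place of code of your own. Each camera call takes 0.05 s, during which the arm holds its last target. There are 200 camera calls.

## Working session

There is one attempt and no reset: what is moved stays moved. The work goes in short steps, Python scripts to look and compute and a tool call to move; the robot and the scene stay as the last step left them, time stands still between calls to the robot, and variables do not carry over. Pictures are saved under pics/ and viewed, at most 10 in all, crops included, and the job is handed in when it is done.

Besides the shell and the picture viewer there is one more tool, called after "Request:" by a JSON object that holds its "api" and its "payload", one argument or row to a line. send_rows: Moves the arm, as the interface text tells. Shifts and turns lie within -1 to 1; 1 stands for 500 mm of shift or 30 degrees of turn. Its arguments: {"type":"object","properties":{"motion":{"type":"array"},"grip_force":{"type":"number"}},"required":["motion"]}

```bash
mkdir -p pics; cat > h.py <<'E'
import numpy as np, cv2
from workcell import env
def grab(n):
    g=env.grab_frame(n); im=cv2.cvtColor(np.array(g["frame"]),cv2.COLOR_RGB2BGR); np.save(f"/tmp/{n}.npy",im)
    return g,im
def ray(g,uv,z):
    f=g["frame"].shape[0]/2/np.tan(np.radians(g["vertical_fov"])/2)
    R=cv2.Rodrigues(np.array(g["rvec"],float))[0]; t=np.array(g["tvec"],float).ravel()
    uv=np.atleast_2d(uv).astype(float)
    d=np.c_[(uv[:,0]-g["cx"])/f,(uv[:,1]-g["cy"])/f,np.ones(len(uv))]@R
    c=-R.T@t
    return c+d*((z-c[2])/d[:,2])[:,None]
def proj(g,P):
    f=g["frame"].shape[0]/2/np.tan(np.radians(g["vertical_fov"])/2)
    K=np.array([[f,0,g["cx"]],[0,f,g["cy"]],[0,0,1.]])
    return cv2.projectPoints(np.atleast_2d(P).astype(float),np.array(g["rvec"],float),np.array(g["tvec"],float),K,None)[0][:,0]
E
python3 - <<'E'
from h import *
import pprint
for n in("top","scene"):
    g,im=grab(n); print(n,g["vertical_fov"],g["cx"],g["cy"],g["rvec"],g["tvec"])
    cv2.imwrite(f"pics/{n}0.png",cv2.resize(im,(768,576),interpolation=cv2.INTER_CUBIC))
print(env.state())
E
```

```text
top 57.55569472481225 254.75851969355065 190.7198671361245 [ 2.20556539 -2.00137183  0.19964921] [ -27.15163736  527.27133056 1033.55306003]
scene 53.01924484646854 252.92797790815624 193.7059576112081 [ 0.90958389  2.3055277  -1.29444516] [ 389.41229655 -140.38511582 1506.66667832]
{'time_s': 0.1, 'qpos': array([ 6.29676035e+01,  1.83478888e+01,  8.96979308e+01, -1.09982380e-03,
        7.20434528e+01, -1.14457711e+00]), 'qvel': array([ 0.04036884, -0.06564924, -0.10252297, -0.11143619,  0.00258677,
        0.05658969]), 'effort': array([ 3.66651566e-04, -4.13331842e+01, -2.32511401e+01,  7.27952714e-02,
        4.21830732e-02, -3.45446176e-05]), 'ee_pos': array([250.84527161, 516.91353549, 213.21530769]), 'ee_rot': array([-1.79910724e+02, -7.37730007e-04,  1.54112520e+02]), 'force': array([ 0.23906733, -0.3537616 , -0.12800069]), 'torque': array([-0.01028649,  0.02055147, -0.01699257]), 'gripper_force': 0.0, 'gripper_width': 91.07041056766377}
```

View pics/top0.png

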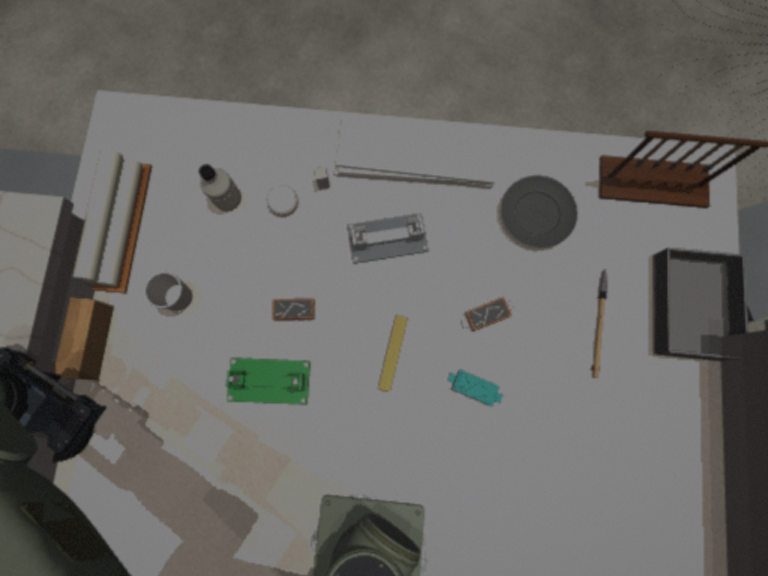

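View pics/scene0.png

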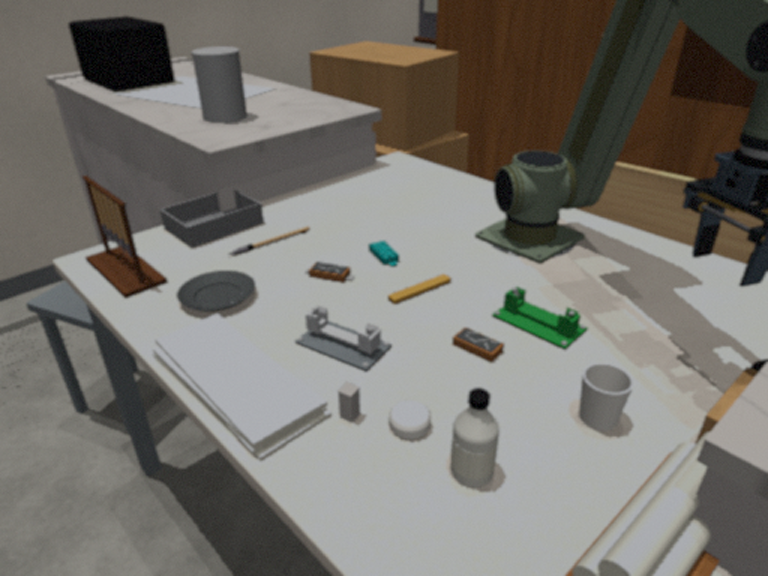

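The top view shows the eared block at about (487,314) and the grey bracket at about (388,239), in doubled-up pixels (x1.5). The spare block is at (293,309). The scene view confirms these. Next I measure them from a closer crop.

```bash
cat > m.py <<'E'
from h import *
g,im=grab("top")
hsv=cv2.cvtColor(im,cv2.COLOR_BGR2HSV)
# block: not-table pixels within window
def comp(win,mask):
    x0,y0,x1,y1=win; m=np.zeros_like(mask); m[y0:y1,x0:x1]=mask[y0:y1,x0:x1]
    n,l,s,c=cv2.connectedComponentsWithStats(m); i=1+np.argmax(s[1:,4]); return (l==i).astype(np.uint8)
print("table",hsv[190,290],hsv[150,310])
brown=((hsv[...,1]>70)|(hsv[...,2]<90)).astype(np.uint8)
b=comp((305,190,345,228),brown)
c=max(cv2.findContours(b,0,2)[0],key=cv2.contourArea)[:,0]
W=ray(g,c,20)[:,:2].astype(np.float32); print("block",cv2.minAreaRect(W))
dark=(hsv[...,2]<125).astype(np.uint8)
d=comp((225,135,292,180),dark)
c=max(cv2.findContours(d,0,2)[0],key=cv2.contourArea)[:,0]
W=ray(g,c,8)[:,:2].astype(np.float32); print("bracket",cv2.minAreaRect(W))
def up(w): x0,y0,x1,y1=w; return cv2.resize(im[y0:y1,x0:x1],(400,300),interpolation=cv2.INTER_CUBIC)
mm=cv2.merge([b*255,d*255,d*0])
def upm(w): x0,y0,x1,y1=w; return cv2.resize(mm[y0:y1,x0:x1],(400,300),interpolation=0)
w1=(290,180,354,228); w2=(226,135,290,183)
cv2.imwrite("pics/crop.png",np.vstack([np.hstack([up(w1),up(w2)]),np.hstack([upm(w1),upm(w2)])]))
E
python3 m.py
```

```text
table [105   4 134] [150   4 132]
block ((496.7718811035156, -202.17347717285156), (42.27267837524414, 89.9874496459961), 27.331180572509766)
bracket ((646.2639770507812, 25.26647186279297), (96.42871856689453, 174.32003784179688), 14.955063819885254)
```

View pics/crop.png

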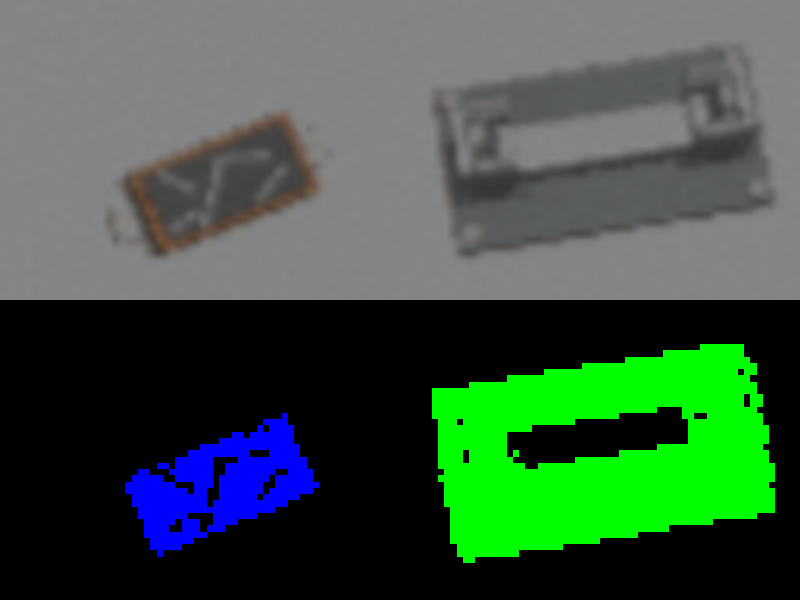

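The left crop shows the block with its thin ears, brown rim and dark face. The right crop shows the grey base with the bed posts at both ends; the posts spoil the rectangle at the top and right edges. I'll refit the base using only the clean edge stretches.

```bash
cat > m2.py <<'E'
from h import *
g,im=grab("top"); R=cv2.Rodrigues(np.array(g["rvec"],float))[0]; C=-R.T@np.array(g["tvec"],float).ravel()
print("cam",C,"nadir px",proj(g,[C[0],C[1],0]))
a=cv2.GaussianBlur(im,(3,3),0).mean(2)
def edge(v):   # first subpixel crossing to below level, going inwards
    t=119
    for i in range(1,len(v)):
        if v[i]<t: return i-1+(v[i-1]-t)/(v[i-1]-v[i])
def pts(kind,lo,hi):
    P=[]
    for k in range(lo,hi):
        if kind=="low": P.append((k,182-edge(a[182:140:-1,k])))
        if kind=="up": P.append((k,132+edge(a[132:170,k])))
        if kind=="left": P.append((225+edge(a[k,225:260]),k))
        if kind=="right": P.append((292-edge(a[k,292:260:-1]),k))
    return np.array(P)
def line(p,z):
    W=ray(g,p,z)[:,:2].astype(np.float32); l=cv2.fitLine(W,cv2.DIST_HUBER,0,.01,.01).ravel()
    return l,W
L={}
for k,lo,hi,z in(("low",240,282,0),("up",244,272,8),("left",160,172,8),("right",160,167,8)):
    l,W=line(pts(k,lo,hi),z); L[k]=(l,W); print(k,np.degrees(np.arctan2(l[1],l[0]))%180,np.median(W,0))
ang=[np.degrees(np.arctan2(L[k][0][1],L[k][0][0]))%180 for k in("low","up")]
th=np.radians(np.mean(ang)); ey=np.array([np.cos(th),np.sin(th)]); ex=np.array([ey[1],-ey[0]])
lx,ux=[np.median(L[k][1]@ex) for k in("low","up")]; ly,ry=[np.median(L[k][1]@ey) for k in("left","right")]
print("width",ux-lx,"len",ly-ry,"yaw",np.degrees(th)-90)
print("centre",ex*(lx+ux)/2+ey*(ly+ry)/2)
E
python3 m2.py
```

```text
cam [ 306.74284232   -4.39209674 1119.31842364] nadir px [[257.03224622 263.72147987]]
low 105.0476 [602.1166    12.627544]
up 104.93381 [694.9988    31.553959]
left 17.064096 [614.4939  107.32344]
right 13.166614 [639.59064 -64.38932]
width 94.090515 len 173.26517 yaw 14.9907
centre [647.1892    26.393677]
```

Request:
{"api": "send_rows", "payload": {
  "motion": [
    {"tx": -0.04, "ty": -0.04, "gripper": -1},
    {"tx": -0.08, "ty": -0.08, "gripper": -1},
    {"tx": -0.08, "ty": -0.08, "gripper": -1},
    {"tx": -0.08, "ty": -0.08, "gripper": -1},
    {"tx": -0.08, "ty": -0.08, "gripper": -1},
    {"tx": -0.08, "ty": -0.08, "gripper": -1},
    {"tx": -0.08, "ty": -0.08, "gripper": -1},
    {"tx": -0.08, "ty": -0.08, "gripper": -1},
    {"tx": -0.08, "ty": -0.08, "gripper": -1},
    {"tx": -0.08, "ty": -0.08, "gripper": -1},
    {"tx": -0.08, "ty": -0.08, "gripper": -1},
    {"tx": -0.08, "ty": -0.08, "gripper": -1}
  ]
}}

```text
invalid input at $.motion[0]: expected keys tx, ty, tz, rx, ry, rz, gripper
```

Request:
{"api": "send_rows", "payload": {
  "motion": [
    {"tx": -0.07, "ty": -0.08, "gripper": -1},
    {"tx": -0.08, "ty": -0.08, "gripper": -1},
    {"rz": 0.3, "gripper": -1},
    {"rz": 0.3, "gripper": -1},
    {"rz": 0.3, "gripper": -1},
    {"rz": 0.3, "gripper": -1},
    {"gripper": -1},
    {"gripper": -1},
    {"gripper": -1}
  ]
}}

```text
invalid input at $.motion[0]: expected keys tx, ty, tz, rx, ry, rz, gripper
```

Request:
{"api": "send_rows", "payload": {
  "motion": [
    {"tx": -0.04, "ty": -0.04, "tz": 0, "rx": 0, "ry": 0, "rz": 0, "gripper": -1},
    {"tx": -0.08, "ty": -0.08, "tz": 0, "rx": 0, "ry": 0, "rz": 0, "gripper": -1},
    {"tx": -0.08, "ty": -0.08, "tz": 0, "rx": 0, "ry": 0, "rz": 0, "gripper": -1},
    {"tx": -0.08, "ty": -0.08, "tz": 0, "rx": 0, "ry": 0, "rz": 0, "gripper": -1},
    {"tx": -0.08, "ty": -0.08, "tz": 0, "rx": 0, "ry": 0, "rz": 0, "gripper": -1},
    {"tx": -0.08, "ty": -0.08, "tz": 0, "rx": 0, "ry": 0, "rz": 0, "gripper": -1},
    {"tx": -0.08, "ty": -0.08, "tz": 0, "rx": 0, "ry": 0, "rz": 0, "gripper": -1},
    {"tx": -0.08, "ty": -0.08, "tz": 0, "rx": 0, "ry": 0, "rz": 0, "gripper": -1},
    {"tx": -0.08, "ty": -0.08, "tz": 0, "rx": 0, "ry": 0, "rz": 0, "gripper": -1},
    {"tx": -0.08, "ty": -0.08, "tz": 0, "rx": 0, "ry": 0, "rz": 0, "gripper": -1},
    {"tx": -0.08, "ty": -0.08, "tz": 0, "rx": 0, "ry": 0, "rz": 0, "gripper": -1},
    {"tx": -0.08, "ty": -0.08, "tz": 0, "rx": 0, "ry": 0, "rz": 0, "gripper": -1}
  ]
}}

```text
time_s: 1.7
ee_pos: [464.4, -99.2, 214.0]
ee_rot: [180.0, 0.0, 154.1]
force: [0.3, 0.7, 0.3]
gripper_width: 91.1
gripper_force: 0.0
```

Request:
{"api": "send_rows", "payload": {
  "motion": [
    {"tx": -0.07, "ty": -0.08, "tz": 0, "rx": 0, "ry": 0, "rz": 0, "gripper": -1},
    {"tx": -0.08, "ty": -0.08, "tz": 0, "rx": 0, "ry": 0, "rz": 0, "gripper": -1},
    {"tx": 0, "ty": 0, "tz": 0, "rx": 0, "ry": 0, "rz": 0.3, "gripper": -1},
    {"tx": 0, "ty": 0, "tz": 0, "rx": 0, "ry": 0, "rz": 0.3, "gripper": -1},
    {"tx": 0, "ty": 0, "tz": 0, "rx": 0, "ry": 0, "rz": 0.3, "gripper": -1},
    {"tx": 0, "ty": 0, "tz": 0, "rx": 0, "ry": 0, "rz": 0.3, "gripper": -1},
    {"tx": 0, "ty": 0, "tz": 0, "rx": 0, "ry": 0, "rz": 0, "gripper": -1},
    {"tx": 0, "ty": 0, "tz": 0, "rx": 0, "ry": 0, "rz": 0, "gripper": -1},
    {"tx": 0, "ty": 0, "tz": 0, "rx": 0, "ry": 0, "rz": 0, "gripper": -1}
  ]
}}

```text
time_s: 2.82
ee_pos: [496.6, -202.0, 213.9]
ee_rot: [180.0, -0.0, 118.2]
force: [1.2, 0.2, -0.7]
gripper_width: 91.2
gripper_force: 0.0
```

Request:
{"api": "send_rows", "payload": {
  "motion": [
    {"tx": 0, "ty": 0, "tz": 0.08, "rx": 0, "ry": 0, "rz": 0.03, "gripper": -1},
    {"tx": 0, "ty": 0, "tz": 0.1, "rx": 0, "ry": 0, "rz": 0, "gripper": -1},
    {"tx": 0, "ty": 0, "tz": 0.1, "rx": 0, "ry": 0, "rz": 0, "gripper": -1},
    {"tx": 0, "ty": 0, "tz": 0.08, "rx": 0, "ry": 0, "rz": 0, "gripper": -1},
    {"tx": 0, "ty": 0, "tz": 0.04, "rx": 0, "ry": 0, "rz": 0, "gripper": -1},
    {"tx": 0, "ty": 0, "tz": 0.02, "rx": 0, "ry": 0, "rz": 0, "gripper": -1},
    {"tx": 0, "ty": 0, "tz": 0, "rx": 0, "ry": 0, "rz": 0, "gripper": -1},
    {"tx": 0, "ty": 0, "tz": 0, "rx": 0, "ry": 0, "rz": 0, "gripper": -1}
  ]
}}

```text
time_s: 3.82
ee_pos: [497.5, -202.4, 4.9]
ee_rot: [179.9, 0.1, 117.2]
force: [0.2, 0.9, -0.5]
gripper_width: 91.4
gripper_force: 0.0
```

Request:
{"api": "send_rows", "payload": {
  "motion": [
    {"tx": 0, "ty": 0, "tz": 0, "rx": 0, "ry": 0, "rz": 0, "gripper": 1},
    {"tx": 0, "ty": 0, "tz": 0, "rx": 0, "ry": 0, "rz": 0, "gripper": 1},
    {"tx": 0, "ty": 0, "tz": 0, "rx": 0, "ry": 0, "rz": 0, "gripper": 1},
    {"tx": 0, "ty": 0, "tz": 0, "rx": 0, "ry": 0, "rz": 0, "gripper": 1},
    {"tx": 0, "ty": 0, "tz": 0, "rx": 0, "ry": 0, "rz": 0, "gripper": 1},
    {"tx": 0, "ty": 0, "tz": 0, "rx": 0, "ry": 0, "rz": 0, "gripper": 1},
    {"tx": 0, "ty": 0, "tz": 0, "rx": 0, "ry": 0, "rz": 0, "gripper": 1},
    {"tx": 0, "ty": 0, "tz": 0, "rx": 0, "ry": 0, "rz": 0, "gripper": 1},
    {"tx": 0, "ty": 0, "tz": 0, "rx": 0, "ry": 0, "rz": 0, "gripper": 1},
    {"tx": 0, "ty": 0, "tz": 0, "rx": 0, "ry": 0, "rz": 0, "gripper": 1}
  ],
  "grip_force": 40
}}

```text
time_s: 5.08
ee_pos: [496.7, -202.1, 3.9]
ee_rot: [180.0, 0.0, 117.2]
force: [0.6, 0.7, 1.2]
gripper_width: 43.8
gripper_force: 40.0
```

Request:
{"api": "send_rows", "payload": {
  "motion": [
    {"tx": 0, "ty": 0, "tz": -0.03, "rx": 0, "ry": 0, "rz": 0, "gripper": 1},
    {"tx": 0, "ty": 0, "tz": -0.07, "rx": 0, "ry": 0, "rz": 0.2, "gripper": 1},
    {"tx": 0, "ty": 0, "tz": -0.07, "rx": 0, "ry": 0, "rz": 0.207, "gripper": 1},
    {"tx": 0.043, "ty": 0.048, "tz": -0.07, "rx": 0, "ry": 0, "rz": 0, "gripper": 1},
    {"tx": 0.07, "ty": 0.08, "tz": 0, "rx": 0, "ry": 0, "rz": 0, "gripper": 1},
    {"tx": 0.07, "ty": 0.08, "tz": 0, "rx": 0, "ry": 0, "rz": 0, "gripper": 1},
    {"tx": 0.07, "ty": 0.08, "tz": 0, "rx": 0, "ry": 0, "rz": 0, "gripper": 1},
    {"tx": 0.07, "ty": 0.08, "tz": 0, "rx": 0, "ry": 0, "rz": 0, "gripper": 1},
    {"tx": 0.04, "ty": 0.04, "tz": 0, "rx": 0, "ry": 0, "rz": 0, "gripper": 1},
    {"tx": 0, "ty": 0, "tz": 0, "rx": 0, "ry": 0, "rz": 0, "gripper": 1},
    {"tx": 0, "ty": 0, "tz": 0, "rx": 0, "ry": 0, "rz": 0, "gripper": 1},
    {"tx": 0, "ty": 0, "tz": 0, "rx": 0, "ry": 0, "rz": 0, "gripper": 1}
  ]
}}

```text
time_s: 6.58
ee_pos: [646.0, 24.9, 124.2]
ee_rot: [-180.0, 0.0, 104.9]
force: [-0.1, -0.4, -2.7]
gripper_width: 43.8
gripper_force: 40.0
```

```bash
python3 - <<'E'
from h import *
gt,t=grab("top"); gs,s=grab("scene"); print(env.state()["ee_pos"],env.state()["force"],env.state()["gripper_width"])
P=[646,26,90]
def crop(g,im,P,w,h):
    u,v=proj(g,P)[0]; x=int(u-w/2); y=int(v-h/2); print(x,y); return im[y:y+h,x:x+w]
a=cv2.resize(crop(gt,t,P,80,75),(640,600),interpolation=cv2.INTER_CUBIC)
b=cv2.resize(crop(gs,s,P,100,75),(800,600),interpolation=cv2.INTER_CUBIC)
cv2.imwrite("pics/ta.png",a); cv2.imwrite("pics/sa.png",b)
E
```

```text
[646.22493316  25.06189493 124.2088054 ] [-0.32378525  0.02423673 -1.22149419] 43.54104114309289
217 113
178 166
```

View pics/ta.png

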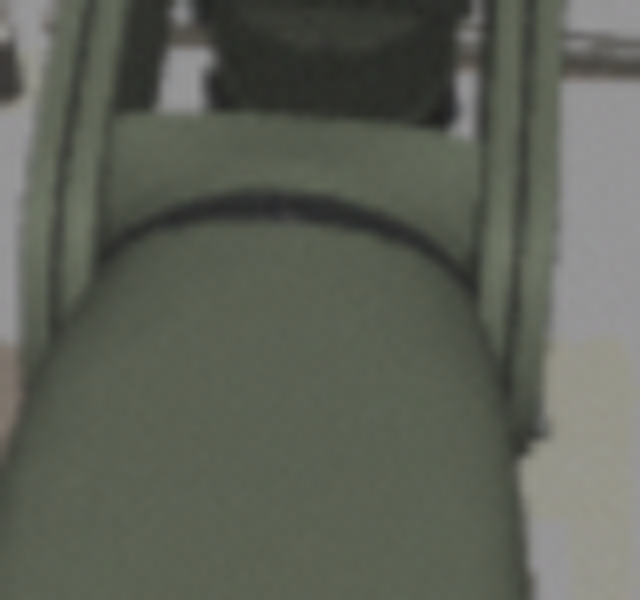

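View pics/sa.png

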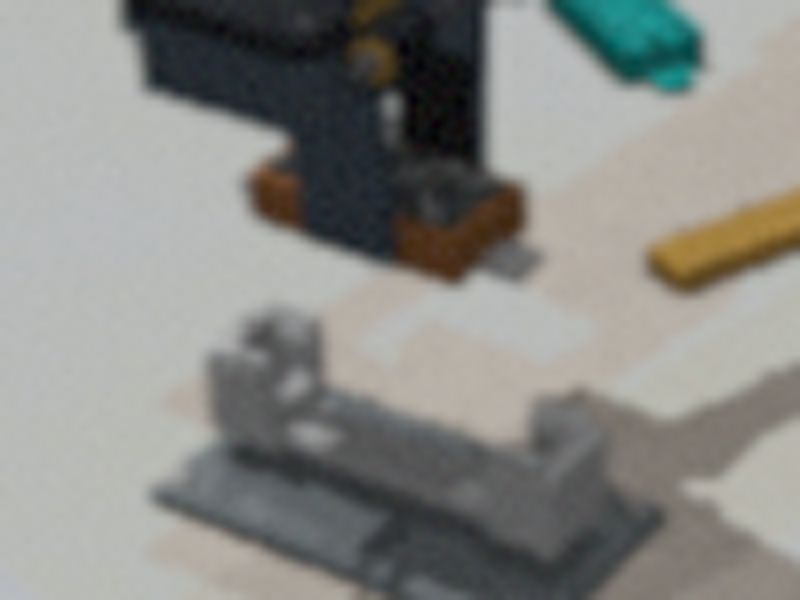

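The top view is now blocked by the arm. The scene view shows the block in the fingers: front lower corner at about (460,280), right corner at (525,230), left edge at (250,190). The bracket base is below it, with its left corner at about (155,493) and right corner at (663,515). I'll compare these with the predicted corners.

```bash
python3 - <<'E'
from h import *
gs,s=grab("scene")
def T(c,yaw,P):
    a=np.radians(yaw); P=np.array(P,float); return np.c_[c[0]+P[:,0]*np.cos(a)-P[:,1]*np.sin(a),c[1]+P[:,0]*np.sin(a)+P[:,1]*np.cos(a),P[:,2]+c[2]]
B=[(22,44,0),(-22,44,0),(22,-44,0),(22,-44,20),(22,44,20),(-22,44,20),(9,59,5),(9,59,0),(-9,59,5)]
K=[(45,84,0),(45,-84,0),(-45,84,8),(-45,84,0),(45,-84,8)]
off=np.array([178,166])
pb=(proj(gs,T((646.2,25,120.3),14.9,B))-off+.5)*8
pk=(proj(gs,T((646.7,26,0),15,K))-off+.5)*8
print("block");[print(b,p.round()) for b,p in zip(B,pb)]
print("bracket");[print(b,p.round()) for b,p in zip(K,pk)]
d=proj(gs,T((646.2,25,120.3),14.9,[(22,44,0),(23,44,0),(22,45,0)]))*8; print("px per mm x,y",d[1]-d[0],d[2]-d[0])
im=cv2.imread("pics/sa.png")
big=cv2.resize(s[155:275,170:330],(800,600),interpolation=cv2.INTER_CUBIC); o2=np.array([170,155])
for p in (pb/8+off-o2)*5: cv2.circle(big,tuple(int(v) for v in p),2,(0,0,255),-1)
for p in (pk/8+off-o2)*5: cv2.circle(big,tuple(int(v) for v in p),2,(0,255,0),-1)
cv2.imwrite("pics/ov.png",big)
E
```

```text
block
(22, 44, 0) [467. 297.]
(-22, 44, 0) [540. 237.]
(22, -44, 0) [257. 225.]
(22, -44, 20) [253. 175.]
(22, 44, 20) [465. 246.]
(-22, 44, 20) [539. 187.]
(9, 59, 5) [526. 279.]
(9, 59, 0) [527. 292.]
(-9, 59, 5) [556. 254.]
bracket
(45, 84, 0) [540. 659.]
(45, -84, 0) [156. 505.]
(-45, 84, 8) [676. 505.]
(-45, 84, 0) [676. 522.]
(45, -84, 8) [154. 487.]
px per mm x,y [-1.71272342  1.40312395] [2.48083444 0.85301173]
```

View pics/ov.png

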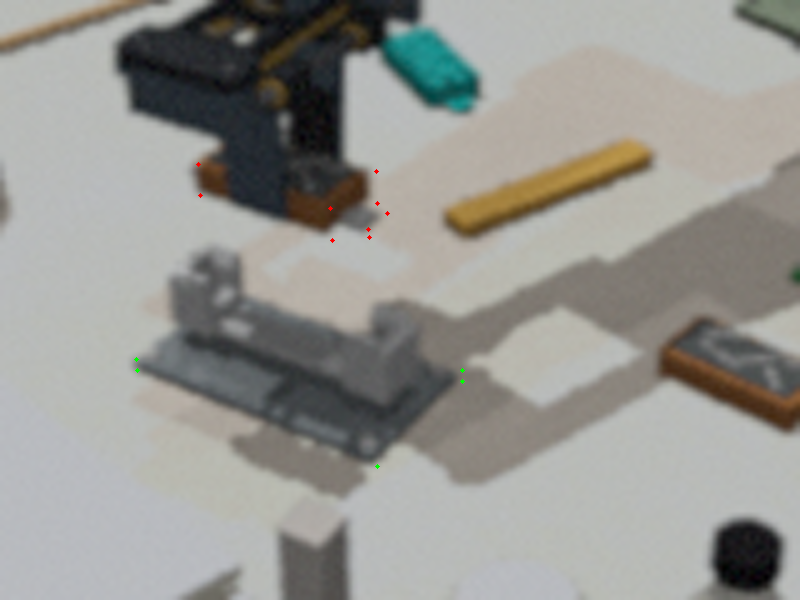

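Both predictions sit a little to the right of the actual positions (calibration), but the block by about 2 mm more, so it sits slightly towards -y in the fingers. I'll lower it, shift it a bit and measure again close to the bracket.

Request:
{"api": "send_rows", "payload": {
  "motion": [
    {"tx": 0.005, "ty": 0.002, "tz": 0.04, "rx": 0, "ry": 0, "rz": 0, "gripper": 1},
    {"tx": 0, "ty": 0, "tz": 0.04, "rx": 0, "ry": 0, "rz": 0, "gripper": 1},
    {"tx": 0, "ty": 0, "tz": 0.01, "rx": 0, "ry": 0, "rz": 0, "gripper": 1},
    {"tx": 0, "ty": 0, "tz": 0, "rx": 0, "ry": 0, "rz": 0, "gripper": 1},
    {"tx": 0, "ty": 0, "tz": 0, "rx": 0, "ry": 0, "rz": 0, "gripper": 1},
    {"tx": 0, "ty": 0, "tz": 0, "rx": 0, "ry": 0, "rz": 0, "gripper": 1}
  ]
}}

```text
time_s: 7.48
ee_pos: [647.5, 28.7, 79.8]
ee_rot: [179.9, 0.0, 105.0]
force: [0.1, -0.4, -0.7]
gripper_width: 43.7
gripper_force: 40.0
```

```bash
python3 - <<'E'
from h import *
gs,s=grab("scene"); st=env.state(); print(st["ee_pos"],st["ee_rot"],st["force"])
acc=np.mean([grab("scene")[1].astype(float) for _ in range(6)],0).astype(np.uint8)
cv2.imwrite("/tmp/acc.png",acc)
u,v=proj(gs,[646,26,50])[0]; x,y=int(u-40),int(v-32); print(x,y)
cv2.imwrite("pics/low.png",cv2.resize(acc[y:y+60,x:x+80],(800,600),interpolation=cv2.INTER_CUBIC))
def T(c,yaw,P):
    a=np.radians(yaw); P=np.array(P,float); return np.c_[c[0]+P[:,0]*np.cos(a)-P[:,1]*np.sin(a),c[1]+P[:,0]*np.sin(a)+P[:,1]*np.cos(a),P[:,2]+c[2]]
e=st["ee_pos"]
for n,c,Q in(("block",(e[0],e[1],e[2]-3.9),[(22,44,0),(-22,44,0),(22,-44,0),(22,-44,20),(22,44,20),(-22,44,20),(9,59,5),(-9,59,5)]),("bracket",(646.7,26.1,0),[(45,84,0),(45,-84,0),(-45,84,0),(-45,84,8),(45,-84,8),(12,46,23.5),(12,-46,23.5)])):
    for q,p in zip(Q,proj(gs,T(c,15,Q))): print(n,q,((p-[x,y]+.5)*10).round())
E
```

```text
[647.35714699  28.74815314  79.67197453] [1.79926859e+02 1.16036151e-02 1.05000059e+02] [ 0.62696162 -0.22451261 -1.38447846]
188 183
block (22, 44, 0) [496. 346.]
block (-22, 44, 0) [585. 268.]
block (22, -44, 0) [238. 252.]
block (22, -44, 20) [233. 193.]
block (22, 44, 20) [493. 285.]
block (-22, 44, 20) [583. 208.]
block (9, 59, 5) [568. 324.]
block (-9, 59, 5) [604. 292.]
bracket (45, 84, 0) [575. 654.]
bracket (45, -84, 0) [ 96. 461.]
bracket (-45, 84, 0) [746. 483.]
bracket (-45, 84, 8) [746. 461.]
bracket (45, -84, 8) [ 93. 439.]
bracket (12, 46, 23.5) [524. 479.]
bracket (12, -46, 23.5) [262. 379.]
```

View pics/low.png

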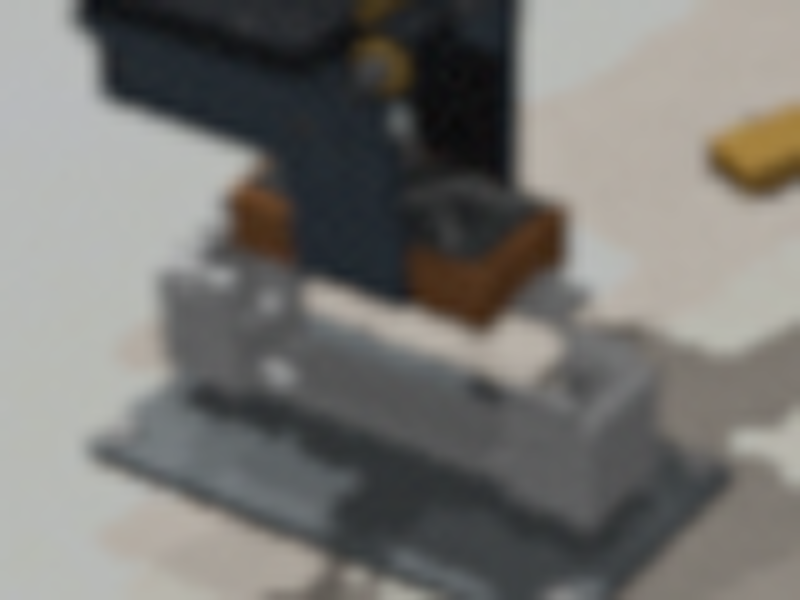

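Request:
{"api": "send_rows", "payload": {
  "motion": [
    {"tx": -0.0036, "ty": -0.0026, "tz": 0.008, "rx": 0, "ry": 0, "rz": 0, "gripper": 1},
    {"tx": 0, "ty": 0, "tz": 0.008, "rx": 0, "ry": 0, "rz": 0, "gripper": 1},
    {"tx": 0, "ty": 0, "tz": 0, "rx": 0, "ry": 0, "rz": 0, "gripper": 1},
    {"tx": 0, "ty": 0, "tz": 0, "rx": 0, "ry": 0, "rz": 0, "gripper": 1},
    {"tx": 0, "ty": 0, "tz": 0, "rx": 0, "ry": 0, "rz": 0, "gripper": 1},
    {"tx": 0, "ty": 0, "tz": 0, "rx": 0, "ry": 0, "rz": 0, "gripper": 1}
  ]
}}

```text
time_s: 8.57
ee_pos: [646.3, 26.7, 71.1]
ee_rot: [180.0, -0.0, 105.0]
force: [-0.6, -0.7, -2.1]
gripper_width: 43.6
gripper_force: 40.0
```

Request:
{"api": "send_rows", "payload": {
  "motion": [
    {"tx": 0, "ty": 0, "tz": 0, "rx": 0, "ry": 0, "rz": 0, "gripper": 1}
  ]
}}

```text
time_s: 8.7
ee_pos: [646.2, 26.7, 71.0]
ee_rot: [180.0, -0.0, 105.0]
force: [-0.0, -0.1, -1.8]
gripper_width: 43.9
gripper_force: 40.0
```

Request:
{"api": "send_rows", "payload": {
  "motion": [
    {"tx": 0, "ty": 0, "tz": 0.004, "rx": 0, "ry": 0, "rz": 0, "gripper": 1},
    {"tx": 0, "ty": 0, "tz": 0.004, "rx": 0, "ry": 0, "rz": 0, "gripper": 1},
    {"tx": 0, "ty": 0, "tz": 0.004, "rx": 0, "ry": 0, "rz": 0, "gripper": 1},
    {"tx": 0, "ty": 0, "tz": 0.004, "rx": 0, "ry": 0, "rz": 0, "gripper": 1},
    {"tx": 0, "ty": 0, "tz": 0, "rx": 0, "ry": 0, "rz": 0, "gripper": 1}
  ]
}}

```text
time_s: 9.32
ee_pos: [646.2, 27.0, 62.9]
ee_rot: [180.0, -0.0, 105.0]
force: [-0.2, 1.0, -1.6]
gripper_width: 43.9
gripper_force: 40.0
```

Request:
{"api": "send_rows", "payload": {
  "motion": [
    {"tx": 0, "ty": 0, "tz": 0.004, "rx": 0, "ry": 0, "rz": 0, "gripper": 1},
    {"tx": 0, "ty": 0, "tz": 0.004, "rx": 0, "ry": 0, "rz": 0, "gripper": 1},
    {"tx": 0, "ty": 0, "tz": 0, "rx": 0, "ry": 0, "rz": 0, "gripper": 1}
  ]
}}

```text
time_s: 9.7
ee_pos: [646.3, 27.0, 59.0]
ee_rot: [180.0, -0.0, 105.0]
force: [-0.2, 3.2, 1.0]
gripper_width: 43.6
gripper_force: 40.0
```

Request:
{"api": "send_rows", "payload": {
  "motion": [
    {"tx": 0.002, "ty": 0, "tz": 0, "rx": 0, "ry": 0, "rz": 0, "gripper": 1},
    {"tx": 0, "ty": 0, "tz": 0.004, "rx": 0, "ry": 0, "rz": 0, "gripper": 1},
    {"tx": 0, "ty": 0, "tz": 0, "rx": 0, "ry": 0, "rz": 0, "gripper": 1}
  ]
}}

```text
time_s: 10.07
ee_pos: [646.5, 27.7, 57.3]
ee_rot: [179.9, 0.0, 105.0]
force: [0.9, 3.8, 3.0]
gripper_width: 44.2
gripper_force: 40.0
```

```bash
python3 -c "
from h import *
s=env.state();print(s['force'],s['torque'],s['ee_pos'],s['ee_rot'])"
```

```text
[0.87399119 3.82931945 2.97139173] [ 0.32340294 -0.15446457  0.01460833] [646.5447447   27.74859668  57.30174584] [1.79911826e+02 6.53272328e-03 1.04997426e+02]
```

Request:
{"api": "send_rows", "payload": {
  "motion": [
    {"tx": 0.0025, "ty": 0, "tz": 0, "rx": 0, "ry": 0, "rz": 0, "gripper": 1},
    {"tx": 0, "ty": 0, "tz": 0, "rx": 0, "ry": 0, "rz": 0, "gripper": 1},
    {"tx": 0, "ty": 0, "tz": 0, "rx": 0, "ry": 0, "rz": 0, "gripper": 1}
  ]
}}

```text
time_s: 10.45
ee_pos: [646.3, 28.3, 57.2]
ee_rot: [179.9, 0.1, 105.0]
force: [2.3, -1.2, 2.5]
gripper_width: 43.7
gripper_force: 40.0
```

Request:
{"api": "send_rows", "payload": {
  "motion": [
    {"tx": 0, "ty": 0, "tz": 0.004, "rx": 0, "ry": 0, "rz": 0, "gripper": 1},
    {"tx": 0, "ty": 0, "tz": 0, "rx": 0, "ry": 0, "rz": 0, "gripper": 1}
  ]
}}

```text
time_s: 10.7
ee_pos: [646.5, 28.5, 56.8]
ee_rot: [179.9, 0.1, 105.0]
force: [1.2, -1.2, 9.9]
gripper_width: 43.5
gripper_force: 40.0
```

```bash
python3 - <<'E'
from h import *
s=env.state()
a=np.radians(15);c,n=np.cos(a),np.sin(a)
for k in("force","torque"):
    v=s[k]; print(k,"bracket axes",[round(x,2) for x in(c*v[0]+n*v[1],-n*v[0]+c*v[1],v[2])])
print(s["ee_pos"],s["ee_rot"])
acc=np.mean([grab("scene")[1].astype(float) for _ in range(6)],0).astype(np.uint8)
cv2.imwrite("pics/low2.png",cv2.resize(acc[183:243,188:268],(800,600),interpolation=cv2.INTER_CUBIC))
E
```

```text
force bracket axes [np.float64(0.81), np.float64(-1.43), np.float64(9.88)]
torque bracket axes [np.float64(-0.21), np.float64(0.08), np.float64(0.08)]
[646.53014849  28.47649397  56.8264735 ] [1.79859329e+02 6.37239056e-02 1.05016079e+02]
```

View pics/low2.png

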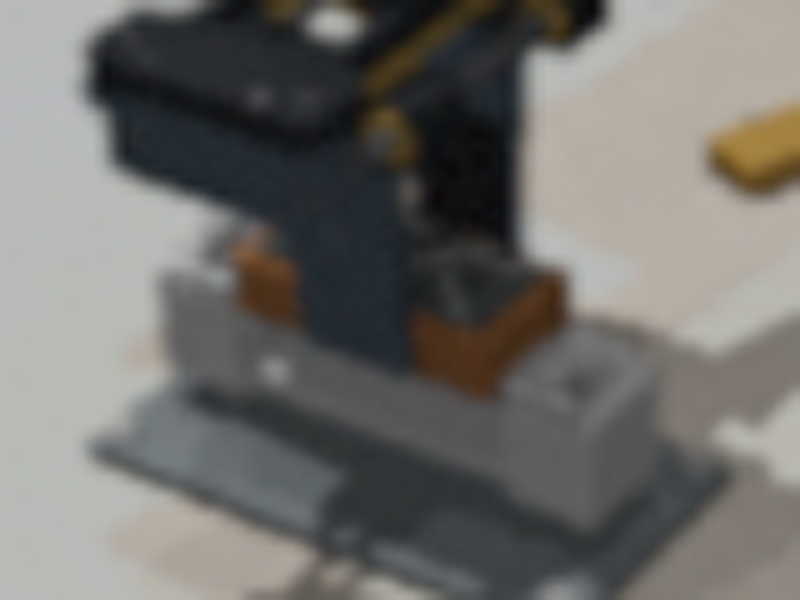

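The block is partly between the cheeks and lies evenly in y. The force (10 N, centroid on the bracket's -x side) suggests the ears are catching the -x edges. I'll lift slightly, shift +x and feel again.

Request:
{"api": "send_rows", "payload": {
  "motion": [
    {"tx": 0, "ty": 0, "tz": -0.004, "rx": 0, "ry": 0, "rz": 0, "gripper": 1},
    {"tx": 0, "ty": 0.004, "tz": 0, "rx": 0, "ry": 0, "rz": 0, "gripper": 1},
    {"tx": 0, "ty": 0, "tz": 0, "rx": 0, "ry": 0, "rz": 0, "gripper": 1},
    {"tx": 0, "ty": 0, "tz": 0, "rx": 0, "ry": 0, "rz": 0, "gripper": 1}
  ]
}}

```text
time_s: 11.5
ee_pos: [646.5, 28.9, 56.9]
ee_rot: [-179.8, 0.0, 105.0]
force: [0.0, -2.4, 4.6]
gripper_width: 43.7
gripper_force: 40.0
```

Request:
{"api": "send_rows", "payload": {
  "motion": [
    {"tx": 0, "ty": 0, "tz": 0.004, "rx": 0, "ry": 0, "rz": 0, "gripper": 1},
    {"tx": 0, "ty": 0, "tz": 0, "rx": 0, "ry": 0, "rz": 0, "gripper": 1},
    {"tx": 0, "ty": 0, "tz": 0, "rx": 0, "ry": 0, "rz": 0, "gripper": 1}
  ]
}}

```text
time_s: 11.88
ee_pos: [647.2, 29.3, 54.9]
ee_rot: [-179.9, -0.0, 105.0]
force: [1.2, -1.3, 4.4]
gripper_width: 43.6
gripper_force: 40.0
```

```bash
cat > f.py <<'E'
from h import *
s=env.state()
a=np.radians(15);c,n=np.cos(a),np.sin(a)
for k in("force","torque"):
    v=s[k]; print(k,"bracket axes",np.round([c*v[0]+n*v[1],-n*v[0]+c*v[1],v[2]],2))
print(s["ee_pos"],s["ee_rot"])
E
python3 f.py
```

```text
force bracket axes [ 0.8  -1.6   4.38]
torque bracket axes [-0.23  0.06  0.03]
[647.18285698  29.27218316  54.93506113] [-1.79947838e+02 -1.13153708e-02  1.05000942e+02]
```

Request:
{"api": "send_rows", "payload": {
  "motion": [
    {"tx": -0.001, "ty": 0.001, "tz": 0.004, "rx": 0, "ry": 0, "rz": 0, "gripper": 1},
    {"tx": 0, "ty": 0, "tz": 0, "rx": 0, "ry": 0, "rz": 0, "gripper": 1},
    {"tx": 0, "ty": 0, "tz": 0, "rx": 0, "ry": 0, "rz": 0, "gripper": 1}
  ]
}}

```text
time_s: 12.25
ee_pos: [647.7, 29.1, 52.7]
ee_rot: [-179.9, -0.0, 105.0]
force: [0.5, -0.2, 4.4]
gripper_width: 43.4
gripper_force: 40.0
```

```bash
python3 f.py
```

```text
force bracket axes [ 0.38 -0.34  4.4 ]
torque bracket axes [-0.09  0.17  0.  ]
[647.73740174  29.09378656  52.68914677] [-1.79943843e+02 -2.59166279e-02  1.05000597e+02]
```

Sliding well, lateral forces near zero. I'll continue in 2 mm steps.

Request:
{"api": "send_rows", "payload": {
  "motion": [
    {"tx": 0, "ty": 0, "tz": 0.004, "rx": 0, "ry": 0, "rz": 0, "gripper": 1},
    {"tx": 0, "ty": 0, "tz": 0.004, "rx": 0, "ry": 0, "rz": 0, "gripper": 1},
    {"tx": 0, "ty": 0, "tz": 0, "rx": 0, "ry": 0, "rz": 0, "gripper": 1},
    {"tx": 0, "ty": 0, "tz": 0, "rx": 0, "ry": 0, "rz": 0, "gripper": 1}
  ]
}}

```text
time_s: 12.75
ee_pos: [648.4, 29.2, 49.3]
ee_rot: [180.0, -0.0, 105.0]
force: [-0.3, -0.3, 6.0]
gripper_width: 43.7
gripper_force: 40.0
```

```bash
python3 f.py
```

```text
force bracket axes [-0.35 -0.26  6.02]
torque bracket axes [-0.12  0.13 -0.05]
[648.38418027  29.16973784  49.32353731] [ 1.79960873e+02 -5.00532469e-03  1.05002980e+02]
```

Request:
{"api": "send_rows", "payload": {
  "motion": [
    {"tx": 0, "ty": 0, "tz": 0.004, "rx": 0, "ry": 0, "rz": 0, "gripper": 1},
    {"tx": 0, "ty": 0, "tz": 0.004, "rx": 0, "ry": 0, "rz": 0, "gripper": 1},
    {"tx": 0, "ty": 0, "tz": 0, "rx": 0, "ry": 0, "rz": 0, "gripper": 1},
    {"tx": 0, "ty": 0, "tz": 0, "rx": 0, "ry": 0, "rz": 0, "gripper": 1}
  ]
}}

```text
time_s: 13.25
ee_pos: [649.0, 29.3, 45.6]
ee_rot: [179.9, 0.0, 105.0]
force: [0.6, -0.5, 5.6]
gripper_width: 43.8
gripper_force: 40.0
```

```bash
python3 f.py
```

```text
force bracket axes [ 0.43 -0.62  5.64]
torque bracket axes [ 0.01 -0.07  0.07]
[648.96600074  29.2938773   45.56657662] [1.79876814e+02 2.35413670e-03 1.05001951e+02]
```

Request:
{"api": "send_rows", "payload": {
  "motion": [
    {"tx": 0, "ty": 0, "tz": 0.004, "rx": 0, "ry": 0, "rz": 0, "gripper": 1},
    {"tx": 0, "ty": 0, "tz": 0, "rx": 0, "ry": 0, "rz": 0, "gripper": 1},
    {"tx": 0, "ty": 0, "tz": 0, "rx": 0, "ry": 0, "rz": 0, "gripper": 1}
  ]
}}

```text
time_s: 13.62
ee_pos: [648.9, 29.3, 43.3]
ee_rot: [179.9, 0.0, 105.0]
force: [0.8, 0.4, 5.1]
gripper_width: 43.8
gripper_force: 40.0
```

Request:
{"api": "send_rows", "payload": {
  "motion": [
    {"tx": 0, "ty": 0, "tz": 0.004, "rx": 0, "ry": 0, "rz": 0, "gripper": 1},
    {"tx": 0, "ty": 0, "tz": 0, "rx": 0, "ry": 0, "rz": 0, "gripper": 1},
    {"tx": 0, "ty": 0, "tz": 0, "rx": 0, "ry": 0, "rz": 0, "gripper": 1}
  ]
}}

```text
time_s: 14.0
ee_pos: [648.4, 29.2, 41.1]
ee_rot: [180.0, -0.0, 105.0]
force: [0.5, 0.7, 4.8]
gripper_width: 43.8
gripper_force: 40.0
```

```bash
python3 f.py
```

```text
force bracket axes [0.64 0.56 4.8 ]
torque bracket axes [-0.05 -0.05  0.04]
[648.35232112  29.23878622  41.0688248 ] [ 1.79967876e+02 -1.73915590e-02  1.04999677e+02]
```

Request:
{"api": "send_rows", "payload": {
  "motion": [
    {"tx": 0, "ty": 0, "tz": 0.004, "rx": 0, "ry": 0, "rz": 0, "gripper": 1},
    {"tx": 0, "ty": 0, "tz": 0, "rx": 0, "ry": 0, "rz": 0, "gripper": 1},
    {"tx": 0, "ty": 0, "tz": 0, "rx": 0, "ry": 0, "rz": 0, "gripper": 1}
  ]
}}

```text
time_s: 14.38
ee_pos: [648.4, 29.2, 41.0]
ee_rot: [179.9, -0.0, 105.0]
force: [-2.8, 0.6, 15.4]
gripper_width: 43.9
gripper_force: 40.0
```

Request:
{"api": "send_rows", "payload": {
  "motion": [
    {"tx": 0, "ty": 0, "tz": 0.003, "rx": 0, "ry": 0, "rz": 0, "gripper": 1},
    {"tx": 0, "ty": 0, "tz": 0, "rx": 0, "ry": 0, "rz": 0, "gripper": 1},
    {"tx": 0, "ty": 0, "tz": 0, "rx": 0, "ry": 0, "rz": 0, "gripper": 1}
  ]
}}

```text
time_s: 14.75
ee_pos: [648.4, 29.2, 41.0]
ee_rot: [179.9, 0.0, 105.0]
force: [-4.7, -0.1, 22.8]
gripper_width: 44.1
gripper_force: 40.0
```

```bash
python3 f.py
```

```text
force bracket axes [-4.62  1.09 22.77]
torque bracket axes [0.2  1.04 0.04]
[648.36326443  29.22605992  41.01031493] [1.79897231e+02 1.16026837e-03 1.04999899e+02]
```

Hard stop at TCP z = 41.0, which puts the underside, and so the ledge, at about 37 mm. That is 18–19 mm below first clip contact, so the block should be seated. I'll relax the push, then look before letting go.

Request:
{"api": "send_rows", "payload": {
  "motion": [
    {"tx": 0, "ty": 0, "tz": -0.006, "rx": 0, "ry": 0, "rz": 0, "gripper": 1},
    {"tx": 0, "ty": 0, "tz": 0, "rx": 0, "ry": 0, "rz": 0, "gripper": 1},
    {"tx": 0, "ty": 0, "tz": 0, "rx": 0, "ry": 0, "rz": 0, "gripper": 1}
  ]
}}

```text
time_s: 15.12
ee_pos: [648.2, 29.1, 41.0]
ee_rot: [180.0, -0.0, 105.0]
force: [-0.1, 1.5, 9.0]
gripper_width: 43.9
gripper_force: 40.0
```

Request:
{"api": "send_rows", "payload": {
  "motion": [
    {"tx": 0, "ty": 0, "tz": -0.002, "rx": 0, "ry": 0, "rz": 0, "gripper": 1},
    {"tx": 0, "ty": 0, "tz": 0, "rx": 0, "ry": 0, "rz": 0, "gripper": 1},
    {"tx": 0, "ty": 0, "tz": 0, "rx": 0, "ry": 0, "rz": 0, "gripper": 1}
  ]
}}

```text
time_s: 15.5
ee_pos: [648.1, 29.2, 41.1]
ee_rot: [-180.0, -0.0, 105.0]
force: [1.0, 1.0, 2.6]
gripper_width: 43.7
gripper_force: 40.0
```

```bash
python3 f.py; python3 - <<'E'
from h import *
acc=np.mean([grab("scene")[1].astype(float) for _ in range(6)],0).astype(np.uint8)
cv2.imwrite("pics/seat.png",cv2.resize(acc[183:243,188:268],(800,600),interpolation=cv2.INTER_CUBIC))
E
```

```text
force bracket axes [1.22 0.71 2.64]
torque bracket axes [ 0.02 -0.23 -0.02]
[648.13555612  29.15479417  41.07233322] [-1.79989293e+02 -2.20258298e-02  1.04998368e+02]
```

View pics/seat.png

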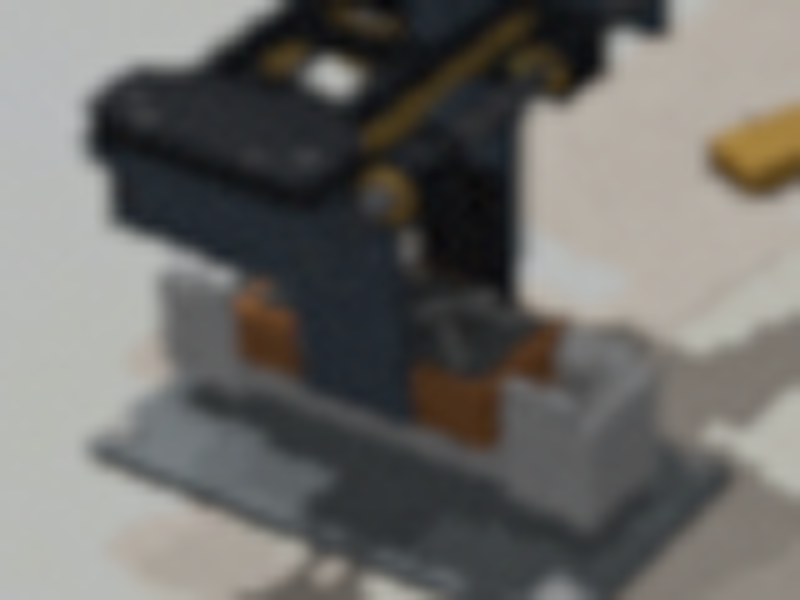

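The block sits level and low between the cheeks with almost no residual force. Under the 23 N push the stop was even in y. I'll open the fingers and rise straight up.

Request:
{"api": "send_rows", "payload": {
  "motion": [
    {"tx": 0, "ty": 0, "tz": 0, "rx": 0, "ry": 0, "rz": 0, "gripper": -1},
    {"tx": 0, "ty": 0, "tz": 0, "rx": 0, "ry": 0, "rz": 0, "gripper": -1},
    {"tx": 0, "ty": 0, "tz": 0, "rx": 0, "ry": 0, "rz": 0, "gripper": -1},
    {"tx": 0, "ty": 0, "tz": 0, "rx": 0, "ry": 0, "rz": 0, "gripper": -1},
    {"tx": 0, "ty": 0, "tz": 0, "rx": 0, "ry": 0, "rz": 0, "gripper": -1},
    {"tx": 0, "ty": 0, "tz": 0, "rx": 0, "ry": 0, "rz": 0, "gripper": -1},
    {"tx": 0, "ty": 0, "tz": 0, "rx": 0, "ry": 0, "rz": 0, "gripper": -1},
    {"tx": 0, "ty": 0, "tz": 0, "rx": 0, "ry": 0, "rz": 0, "gripper": -1}
  ]
}}

```text
time_s: 16.8
ee_pos: [648.2, 29.0, 41.5]
ee_rot: [180.0, -0.0, 105.0]
force: [-0.9, 0.3, -0.2]
gripper_width: 91.6
gripper_force: 0.0
```

Request:
{"api": "send_rows", "payload": {
  "motion": [
    {"tx": 0, "ty": 0, "tz": -0.03, "rx": 0, "ry": 0, "rz": 0, "gripper": -1},
    {"tx": 0, "ty": 0, "tz": -0.08, "rx": 0, "ry": 0, "rz": 0, "gripper": -1},
    {"tx": 0, "ty": 0, "tz": -0.1, "rx": 0, "ry": 0, "rz": 0, "gripper": -1},
    {"tx": 0, "ty": 0, "tz": -0.1, "rx": 0, "ry": 0, "rz": 0, "gripper": -1},
    {"tx": 0, "ty": -0.1, "tz": -0.05, "rx": 0, "ry": 0, "rz": 0, "gripper": -1},
    {"tx": 0, "ty": -0.1, "tz": 0, "rx": 0, "ry": 0, "rz": 0, "gripper": -1},
    {"tx": 0, "ty": -0.1, "tz": 0, "rx": 0, "ry": 0, "rz": 0, "gripper": -1},
    {"tx": 0, "ty": 0, "tz": 0, "rx": 0, "ry": 0, "rz": 0, "gripper": -1},
    {"tx": 0, "ty": 0, "tz": 0, "rx": 0, "ry": 0, "rz": 0, "gripper": -1}
  ]
}}

```text
time_s: 17.92
ee_pos: [504.2, -9.8, 222.7]
ee_rot: [179.8, 0.0, 105.0]
force: [0.2, 0.1, -0.8]
gripper_width: 91.6
gripper_force: 0.0
```

```bash
python3 - <<'E'
from h import *
def av(n): return np.mean([grab(n)[1].astype(float) for _ in range(6)],0).astype(np.uint8)
s=av("scene")[183:243,188:268]; t=av("top")[133:183,226:293]
cv2.imwrite("pics/fin.png",np.hstack([cv2.resize(s,(440,330),interpolation=cv2.INTER_CUBIC),cv2.resize(t,(360,330),interpolation=cv2.INTER_CUBIC)]))
E
```

```text
(no output)
```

View pics/fin.png

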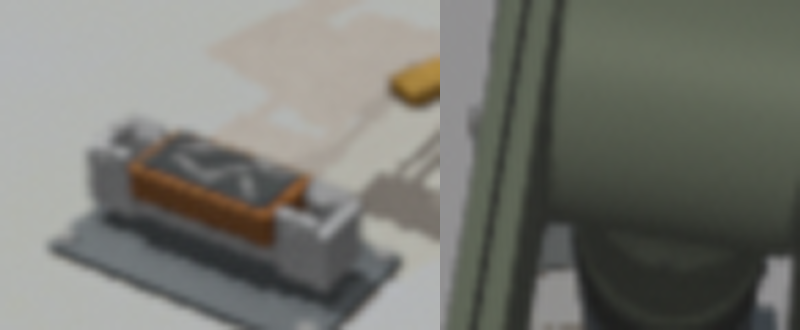

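The scene view shows the block level in the bracket, with its wood top about 3 mm below the cheek tops, which is the seated geometry. The arm is clear, so I'm handing in.

```bash
python3 -c "
from workcell import env
print(env.job_done())"
```

```text
the job is handed in; nothing more can be done
None
```

The eared block is in the grey bracket, face up, level and resting on both ledges; I released it, moved the arm clear and handed the job in at about 19 s, with a peak push of about 23 N. The clips were not seen directly: I judge them sprung back from the hard stop, even at both ends, about 18 mm below first clip contact.

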